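# Refit the hob knob and hold it in

### The arm

A 6-joint arm with a two-finger parallel gripper is mounted at the origin on the work surface. World frame = base frame: x ahead of the robot, y to its left, z up, the work surface at z = 0. Lengths are in m, angles in rad, forces in N, time in s.
With the tool pointing down it reaches from about 0.35 to 0.775 m from the base axis. Payload 7.3 kg.
Tool frame: the origin (TCP) lies on the centre line of the jaws, within the pads' length; the fingertips stand ahead of it and the grasp point (between the pads) lies 11 mm behind it (robot.nose_length is the z of the fingertips in the tool frame, in m); z points along the fingers, y is the line along which they close (so a half turn about z gives the same grasp; the last joint's range is limited). The gripper opens to 92 mm and grips with 3 to 60 N. Pads are 19 mm wide; open, the fingers measure 130 mm over their backs; the gripper's body (75 mm by 190 mm) begins 47 mm behind the grasp point.
Start: joints at [-0.146, 0.342, 1.524, -0, 1.275, -0.146], TCP at [0.525, 0, 0.235] pointing down, gripper open.
Joint ranges: [-2.53, 2.53], [-0.77, 2.02], [0.04, 2.7], [-1, 4.14], [0.28, 2.66], [-3.11, 3.11]. Speed limits (rad/s): [2.57, 2.57, 3.14, 3.14, 3.14, 3.14].

### API

Orientations are given as [roll, pitch, yaw] about the fixed x, y, z axes, in that order (R = Rz(yaw) Ry(pitch) Rx(roll)).
In Python, from cell import robot, cams gives the robot as it stands. The module is installed in compiled form; this text tells all that it offers.
- The arm moves only by the tool carry_out, never from a script. Its argument "deltas" is a list of rows, each a list of 7 numbers: the shift along the tool's x, y, z in cm, then the turn, a rotation vector about the tool's x, y, z in rad, then the opening, from 0 (shut) to 1 (fully open). A call has exactly 8 rows; each row shifts and turns the commanded pose from where the row before left it, along the tool's axes as they then stand; what a row does not reach is not made up. A row lasts 1/12 s, in which the tool goes at most 41.7 mm and 7.16 degrees, less where a joint would pass 70% of its speed; a pose out of reach is approached as far as the arm can. A call is refused whole if a number of a shift passes 4.17 or a number of a turn 0.125, either way. A call with a gripper value outside its range is refused whole. The fingers move at their own pace and stop on an object; "force" is the grip in N (left out, the last holds). Time passes only in rows, so rows that do not move let the fingers close, or fill a call up. It gives the time, the measured TCP pose, the force, the opening and the grip force at its end, in the units of the state.
- robot.observe(): the state, without advancing time (a new reading comes with each control period).
- cams.read_camera(name): name is "scene" or "side" or "wrist"; returns a dict with "image" (400x640x3 uint8, blue, green, red), "depth" (400x640 float32, m along the optical axis (not along the pixel's ray), 0 where there is no reading), "fx", "fy", "cx", "cy" (pixels), "world_to_cam" (4x4, takes a point from world to camera coordinates). Camera axes: x right, y up, looking along -z (the intrinsics and any distortion apply to the point x, -y, -z); pixel columns grow to the right and rows downward; lengths in m; the calibration is good to about 2 mm. A picture is of the moment at which its call begins.
- robot.hand_in(): hands the job in; it is judged then, once.
The state is a dict: "time": time; "qpos": joint angles; "qvel": joint speeds; "joint_efforts": joint torques, N m; "tool_pos": TCP position; "tool_rot": TCP orientation; "contact_force": force on the tool from outside, world axes, zero at the start; "torque": the same for the moment, N m; "opening": finger opening in m; "grip_force": force on a finger pad.
Only numpy, scipy, OpenCV 4.12 (cv2) and the standard library are available. Lean on these libraries where they do the work, as an engineer would, in place of code of your own. Each camera call takes 0.05 s, during which the arm holds its last target. There are 200 camera calls.

### The job

The little gas hob has been cleaned and its knob is still lying on the shelf. Before the igniter is used again, press the test button of the safety switch (residual-current device) so that its lever drops, then lift the lever back up until it stays. Then turn the knob so that its D-shaped hole matches the flat of the hob's bare spindle, push it fully onto the spindle and press it right down against the spring, as when sparking the burner; finish while still holding the knob pressed down, do not let go of it, and leave the other things on the shelf where they are.

Things in the scene. Friction and masses are not known exactly. Their poses are not given: they have to be found in the camera images.
- rcd: Safety switch in a fixed white enclosure, 120 mm deep (x) by 150 mm wide (y). Origin at the centre of its underside; x to its high back, y left, z up. Its top face slopes up 20 degrees, from 40 mm high in front to 84 mm at the back. On the lower half a nose 45 x 72 mm stands 4 mm proud, carrying the lever (y +18 mm) and the test button (y -20 mm). Higher up is a capped outlet.
- rcd_button_top (a point): Middle of the top of the test button, a square grey cap 16 x 16 mm standing 8 mm above the nose. The point's z is square to the sloping face, x points up the slope, y left. Press along -z.
- rcd_button (a joint): Travel of the test button in m: 0 out, 0.005 fully in. Sprung: 1.5 N to start, 3.5 N fully in. At about 2.5 mm it releases the lever. It also dips and springs back as the lever is lifted past the catch.
- rcd_lever_tip (a point): Middle of the free end of the black toggle lever: 22 mm wide (y), 8 mm thick, its end 32 mm from the pivot. The pivot lies 8 mm below the nose surface, level with the button up the slope and 38 mm to its left. The end stands about 20 mm above the nose. The point turns with the lever.
- rcd_lever (a joint): Angle of the lever in rad: 0 to 0.08 up (on), leaning 0.45 rad from square to the face up the slope; 0.95 dropped, leaning 0.5 rad down the slope. A spring pulls it down; a catch holds it up. To lift it, push its lower side up the slope (2 to 8 N) to the very end of its travel, where it catches and stays.
- knob_center (a point): Centre of the loose black hob knob, on its axis, 18 mm above its underside; 36 mm high, 60 g, stands upright. Skirt 48 mm diameter, 12 mm high; above it a grip bar 48 mm long (x), 16 mm wide (y). A steel line on top marks the +x end. D-shaped hole from below on the axis: 14 mm deep, 1 mm wider than the spindle, mouth chamfered 2 mm, its flat on the +x side.
- spindle_tip (a point): Middle of the upper end of the hob's bare upright brass spindle, 10 mm diameter, edge chamfered 1.5 mm. Its flat, 1.5 mm from the axis, faces the point's +x: away from the hob's front, towards the burner and a small black off-dot 35 mm away. The end is 21 mm above the hob's plate, 96 mm above the shelf. Fully on, it touches the bottom of the knob's hole.
- spindle (a joint): How far the spindle is pressed down into the tap, in m: 0 up, 0.005 fully down (the knob's underside is then 2 mm above the hob's plate). Sprung: 4 N to start, 9 N fully down.
- hob: Steel single-burner gas hob, fixed, 340 mm deep (x) by 300 mm wide (y), top plate 75 mm above the shelf. Origin at the centre of its underside, x away from its front. The spindle stands at x -125 mm, y 0. The pan support begins 60 mm behind the spindle and stands 36 mm above the plate.
- mate: Matte black steel mate cup, 82 mm diameter, 85 mm high, open top. Origin under its centre. Leave alone.
- bombilla: Copper-toned straw lying on the shelf, 195 mm long (x), 11 mm high. Origin near its middle. Leave alone.
- jar: Frosted glass jar with clamp lid, 94 mm diameter, 131 mm high. Origin under its centre. Leave alone.
- dish: White ceramic dish, 130 mm diameter, 30 mm high. Origin under its centre. Leave alone.
- spoon: Wooden spoon lying on the shelf, 240 mm long (x). Origin near its middle. Leave alone.
- off_dot (a point): Small raised black off-dot, 6 mm diameter, on the hob's top plate, 35 mm from the spindle's axis on the side that the spindle's flat faces. When the knob is on, the steel line at the knob's +x end points to it.
Things that resemble listed ones, but are neither listed nor needed, are in the scene too. There is more than one size of the part that bears knob_center; the job needs the smallest.

How it is judged:
By the outcome, as a careful person would: the job done as asked, in the order asked, and still so for the second after the job is handed in, while the arm keeps its last pose, push and grip.
It also fails if it takes over 58 s, if anything falls off the work surface, if the arm or the gripper's body presses on something with over 40 N, if the wrist force passes 120 N, or if a joint passes its speed limit or range.

## Working session

There is one attempt and no reset: what is moved stays moved. The work goes in short steps, Python scripts to look and compute and a tool call to move; the robot and the scene stay as the last step left them, time stands still between calls to the robot, and variables do not carry over. Pictures are saved under pics/ and viewed, at most 10 in all, crops included, and the job is handed in when it is done.

Besides the shell and the picture viewer there is one more tool, called as name(argument=value, ...) on one line, values as JSON. carry_out: Moves the arm, as the interface text tells. Its arguments: {"type":"object","properties":{"deltas":{"type":"array","items":{"type":"array","items":{"type":"number"}}},"force":{"type":"number"}},"required":["deltas"]}

```bash
mkdir -p pics
cat > h.py <<'E'
import numpy as np, cv2
from cell import robot, cams
def shot(n):
    return cams.read_camera(n)
def world(c,u,v,d=None):
    d = c["depth"][int(round(v)),int(round(u))] if d is None else d
    p=np.array([(u-c["cx"])/c["fx"]*d,-(v-c["cy"])/c["fy"]*d,-d,1])
    return (np.linalg.inv(c["world_to_cam"])@p)[:3]
def cloud(c):
    v,u=np.mgrid[:400,:640]; d=c["depth"]
    p=np.stack([(u-c["cx"])/c["fx"]*d,-(v-c["cy"])/c["fy"]*d,-d,np.ones_like(d)],-1)
    w=(p@np.linalg.inv(c["world_to_cam"]).T)[...,:3]; w[d==0]=np.nan
    return w
def onplane(c,u,v,z):
    a=world(c,u,v,1.0); o=np.linalg.inv(c["world_to_cam"])[:3,3]
    return o+(a-o)*(z-o[2])/(a[2]-o[2])
E
python3 - <<'E'
from h import *
import pickle
s=robot.observe(); print(s, robot.nose_length)
for n in ("scene","side"):
    c=shot(n); cv2.imwrite(f"pics/{n}0.png",c["image"]); pickle.dump(c,open(f"{n}0.pkl","wb"))
    print(n,c["fx"],c["fy"],c["cx"],c["cy"],np.linalg.inv(c["world_to_cam"]).round(3).tolist(), [k for k in c])
E
```

```text
{'time': 0.0, 'qpos': array([-1.45995544e-01,  3.42718058e-01,  1.52506753e+00, -1.62219141e-05,
        1.27540043e+00, -1.45968159e-01]), 'qvel': array([ 0.00048956, -0.00016422, -0.00040526,  0.00084606,  0.00064341,
       -0.00036886]), 'joint_efforts': array([ 7.61924657e-04, -4.31245601e+01, -2.44219762e+01,  7.17750052e-02,
        5.59406646e-02, -1.04314388e-04]), 'tool_pos': array([5.24580099e-01, 8.14771671e-05, 2.34029753e-01]), 'tool_rot': array([-3.14001398e+00, -2.16408715e-04,  1.57077351e+00]), 'contact_force': array([-0.44071242, -0.16813411, -0.2627646 ]), 'torque': array([0.06696056, 0.03158703, 0.01745408]), 'grip_force': 0.0, 'opening': 0.09182828559600723} 0.008
scene 393.1898040351303 393.1898040351303 322.4735889031502 203.26695518187316 [[-0.643, -0.465, 0.609, 1.118], [0.766, -0.415, 0.492, 0.319], [0.024, 0.782, 0.623, 0.645], [0.0, 0.0, 0.0, 1.0]] ['image', 'depth', 'fx', 'fy', 'cx', 'cy', 'world_to_cam']
side 377.8633149214521 377.8633149214521 321.55655072357723 199.73187183066295 [[0.75, 0.458, -0.477, 0.157], [-0.662, 0.526, -0.534, -0.579], [0.006, 0.716, 0.698, 0.679], [0.0, 0.0, 0.0, 1.0]] ['image', 'depth', 'fx', 'fy', 'cx', 'cy', 'world_to_cam']
```

View pics/scene0.png

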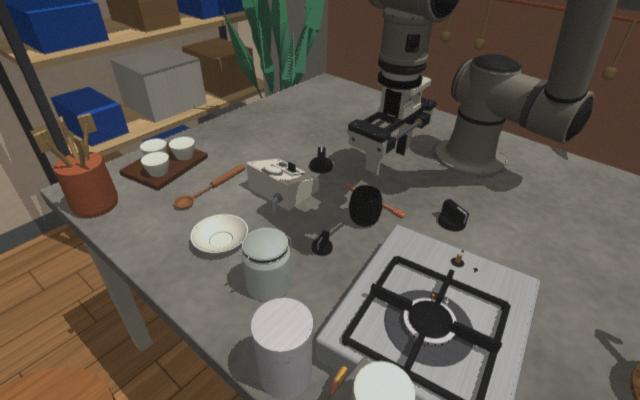

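View pics/side0.png

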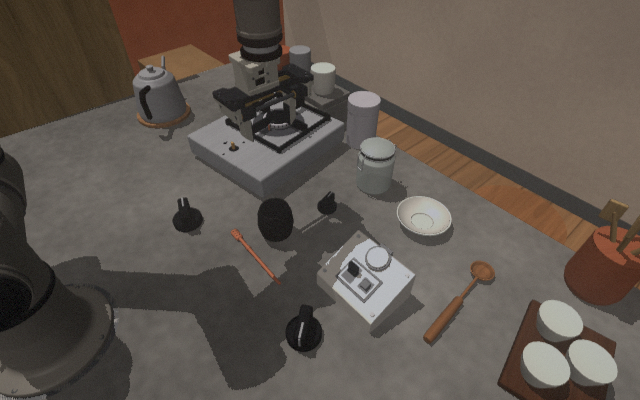

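Side view: the knob candidates are at (187,217), (328,203) and (303,332), which are scene (454,215), (322,243) and (321,160). The RCD is at side (365,280), with its lever at (354,268) and button at (366,285). The spindle is at (234,148), with similar dots around it. The mate cup is at (275,220). Next I'll measure the knob sizes.

Run:
```python
from h import *
import pickle
cs={n:pickle.load(open(n+"0.pkl","rb")) for n in("scene","side")}
W={n:cloud(c) for n,c in cs.items()}
cand={"side":[(187,219),(328,205),(303,334)],"scene":[(454,217),(322,245),(321,163)]}
for n in cs:
    for u,v in cand[n]:
        w=W[n][v-26:v+26,u-26:u+26].reshape(-1,3); g=cs[n]["image"][v-26:v+26,u-26:u+26].reshape(-1,3).max(1)
        c0=np.nanmedian(W[n][v-6:v+6,u-6:u+6].reshape(-1,3),0)
        k=(np.linalg.norm(w[:,:2]-c0[:2],axis=1)<.05)&(w[:,2]>.006)
        p=w[k]; lo=np.percentile(p,2,0);hi=np.percentile(p,98,0)
        low=p[p[:,2]<.4*hi[2]]
        A=np.c_[2*low[:,:2],np.ones(len(low))]
        print(n,(u,v),"top",hi[2].round(4),"ext",(hi-lo).round(3),"mid",((hi+lo)/2).round(3),len(p))
def crop(n,x0,y0,w,h,s): return cv2.resize(cs[n]["image"][y0:y0+h,x0:x0+w],(w*s,h*s),interpolation=cv2.INTER_CUBIC)
a=[crop("side",u-32,v-30,64,60,4) for u,v in cand["side"]]
top=np.hstack(a)
b=np.hstack([crop("side",310,228,110,100,3),crop("side",195,125,80,100,3)])
b=np.hstack([b,np.zeros((300,max(0,top.shape[1]-b.shape[1]),3),np.uint8)])
cv2.imwrite("pics/crops.png",np.vstack([top,b[:,:top.shape[1]]]))
```

```text
scene (454, 217) top 0.0517 ext [0.044 0.064 0.044] mid [0.341 0.102 0.03 ] 647
scene (322, 245) top 0.0372 ext [0.044 0.043 0.03 ] mid [ 0.618 -0.084  0.022] 327
scene (321, 163) top 0.0513 ext [0.053 0.057 0.044] mid [ 0.364 -0.302  0.029] 317
side (187, 219) top 0.0517 ext [0.059 0.05  0.044] mid [0.326 0.09  0.03 ] 554
side (328, 205) top 0.0366 ext [0.044 0.038 0.029] mid [ 0.612 -0.09   0.022] 272
side (303, 334) top 0.0517 ext [0.06  0.059 0.043] mid [ 0.354 -0.311  0.03 ] 1088
```

View pics/crops.png

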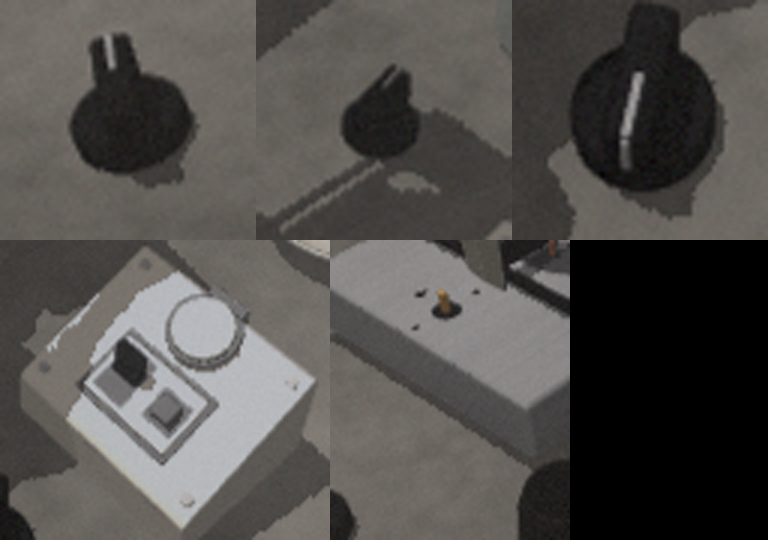

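The smallest knob is the one at side (328,205): about 37 mm high and 44 mm across, against 52 mm high for the other two. Now I'll work out the RCD, hob and spindle geometry.

Run:
```python
from h import *
import pickle
cs={n:pickle.load(open(n+"0.pkl","rb")) for n in("scene","side")}
W={n:cloud(c) for n,c in cs.items()}
c=cs["side"];w=W["side"]
for n,u,v in [("button",366,284.7),("levertip",351,263),("sA",359,236),("sB",324.3,270),("sC",372,314.7),("sD",407.3,276),("outlet",378,258)]:
    print(n,world(c,u,v).round(4))
# slope plane by side: RCD white
img=c["image"].min(2); m=np.zeros((400,640),bool); m[228:328,310:420]=1
P=w[m&(img>120)&(w[...,2]>.03)&(w[...,2]<.1)]
for _ in range(4):
    q=P.mean(0);n=np.linalg.svd(P-q)[2][2];n*=np.sign(n[2]);P=P[abs((P-q)@n)<.004]
print("plane",q.round(4),n.round(4),"tilt",np.degrees(np.arccos(n[2])).round(2),"upslope yaw",np.arctan2(-n[1],-n[0]).round(4),len(P))
# hob
for nm in cs:
    w=W[nm]; k=(abs(w[...,2]-.075)<.004)&(w[...,0]>.4)&(w[...,1]>-.05)
    pts=w[k][:,:2].astype(np.float32)
    r=cv2.minAreaRect(pts*1000); print(nm,r)
    print(cv2.boxPoints(r).round(0).tolist())
c=cs["scene"]
for u,v in[(459,258),(476,269)]: print(onplane(c,u,v,.075).round(4))
c=cs["side"]
for x,y in[(420,292),(476,291),(415,327),(446,310)]: print((x,y),onplane(c,195+(x-330)/3,125+(y-240)/3,.075).round(4))
print("spindle tip side",onplane(c,195+(443-330)/3,125+(292-240)/3,.096).round(4))
```

```text
button [ 0.4871 -0.3373  0.066 ]
levertip [ 0.4919 -0.2907  0.0822]
sA [ 0.1567 -0.5789  0.6791]
sB [ 0.4597 -0.2499  0.0457]
sC [ 0.4591 -0.3815  0.0473]
sD [ 0.5527 -0.3806  0.0789]
outlet [ 0.5401 -0.317   0.0822]
plane [ 0.5013 -0.3396  0.0589] [-0.3465 -0.0136  0.938 ] tilt 20.29 upslope yaw 0.0393 2558
scene ((654.1741943359375, 176.1812286376953), (495.4932556152344, 377.1488037109375), 11.92007064819336)
[[373.0, 310.0], [451.0, -59.0], [936.0, 43.0], [858.0, 412.0]]
side ((1246.55859375, 578.4768676757812), (1690.4930419921875, 1254.0682373046875), 0.09621483832597733)
[[400.0, 1204.0], [402.0, -50.0], [2093.0, -47.0], [2091.0, 1207.0]]
[0.5133 0.1866 0.075 ]
[0.5189 0.2246 0.075 ]
(420, 292) [0.5202 0.2223 0.075 ]
(476, 291) [0.5591 0.1906 0.075 ]
(415, 327) [0.4898 0.1802 0.075 ]
(446, 310) [0.5233 0.1837 0.075 ]
spindle tip side [0.5226 0.1814 0.096 ]
```

carry_out(deltas=[[-4.1, 0, 0, 0, 0, 0, 0], [-4.1, 0, 0, 0, 0, 0, 0], [-4.1, 0, 0, 0, 0, 0, 0], [-4.1, 0, 0, 0, 0, 0, 0], [-4.1, 0, 0, 0, 0, 0, 0], [-4.1, 0, 0, 0, 0, 0, 0], [-4.1, 0, 0, 0, 0, 0, 0], [-4.1, 0, 0, 0, 0, 0, 0]], force=20)

```text
time: 0.77
tool_pos: [0.5244, -0.3299, 0.2343]
tool_rot: [-3.141, -0.001, 1.571]
contact_force: [2.0, 0.1, 0.0]
opening: 0.0431
grip_force: 0.0
```

carry_out(deltas=[[-0.8, -2.5, 3.1, 0, 0, 0, 0], [0, -2.5, 3.1, 0, 0, 0, 0], [0, 0, 3.5, 0, 0, 0, 0], [0, 0, 3.5, 0, 0, 0, 0], [0, 0, 0, -0.1164, 0, 0, 0], [0, 0, 0, -0.1164, 0, 0, 0], [0, 0, 0, -0.1164, 0, 0, 0], [0, 0, 0, 0, 0, 0, 0]])

```text
time: 1.43
tool_pos: [0.4723, -0.3343, 0.1006]
tool_rot: [2.8, -0.006, 1.57]
contact_force: [-0.5, -0.7, -0.2]
opening: 0.0002
grip_force: 0.0
```

Run:
```python
from h import *
from scipy.spatial.transform import Rotation as Ro
s=robot.observe(); R=Ro.from_euler('xyz',s['tool_rot']).as_matrix()
print(s['time'],s['tool_pos'].round(4),R.round(3).tolist(),s['contact_force'].round(2),s['opening'])
P=np.array([.487,-.336,.066]); print("tool-frame offset of button from tip (cm)",(R.T@(P-s['tool_pos'])*100-[0,0,.8]).round(2))
a=[shot(n)["image"] for n in("wrist","side")]
cv2.imwrite("pics/a.png",np.vstack([cv2.resize(a[0],(480,300)),cv2.resize(a[1][200:350,280:520],(480,300))]))
```

```text
1.4333 [ 0.4723 -0.3343  0.1006] [[0.001, 0.942, 0.335], [1.0, -0.003, 0.005], [0.006, 0.335, -0.942]] [-0.49 -0.69 -0.22] 0.00016143069980999934
tool-frame offset of button from tip (cm) [-0.19  0.22  2.95]
```

View pics/a.png

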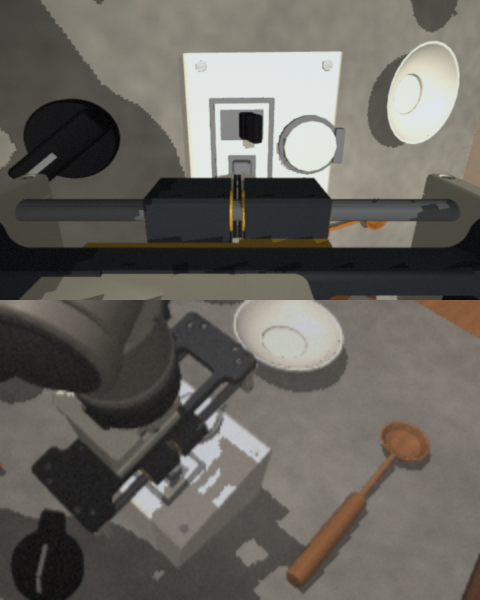

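The wrist view (top) shows the button at (242,168), directly ahead of the closed fingertips at (238,180). The lever is up at (250,127). I'll press now.

carry_out(deltas=[[-0.15, 0.2, 1.2, 0, 0, 0, 0], [0, 0, 1.2, 0, 0, 0, 0], [0, 0, 0.2, 0, 0, 0, 0], [0, 0, 0.2, 0, 0, 0, 0], [0, 0, 0.2, 0, 0, 0, 0], [0, 0, 0.1, 0, 0, 0, 0], [0, 0, 0.1, 0, 0, 0, 0], [0, 0, 0, 0, 0, 0, 0]])

```text
time: 2.2
tool_pos: [0.4879, -0.3369, 0.0733]
tool_rot: [2.801, -0.001, 1.572]
contact_force: [-0.2, 1.5, 1.9]
opening: 0.0008
grip_force: 1.1
```

carry_out(deltas=[[0, 0, 0.1, 0, 0, 0, 0], [0, 0, 0.1, 0, 0, 0, 0], [0, 0, 0.05, 0, 0, 0, 0], [0, 0, 0.05, 0, 0, 0, 0], [0, 0, 0, 0, 0, 0, 0], [0, 0, 0, 0, 0, 0, 0], [0, 0, 0, 0, 0, 0, 0], [0, 0, 0, 0, 0, 0, 0]])

```text
time: 2.87
tool_pos: [0.4889, -0.3371, 0.0705]
tool_rot: [2.801, -0.001, 1.572]
contact_force: [-1.0, 2.8, 5.1]
opening: 0.0002
grip_force: 2.5
```

Run:
```python
from h import *
c=shot("wrist");w=cloud(c)
s=robot.observe(); print(s['tool_pos'].round(4),s['contact_force'].round(2))
# dark lever points near lever
P=np.array([.487,-.298,.066]); k=(abs(w[...,1]+.298)<.012)&(abs(w[...,0]-.487)<.035)&(w[...,2]>.065)&(c["image"].max(2)<70)
print(k.sum(), np.percentile(w[k],[5,50,95],axis=0).round(4).tolist() if k.any() else "")
cv2.imwrite("pics/b.png",c["image"][40:240,230:470])
```

```text
[ 0.4889 -0.3371  0.0705] [-1.58  2.96  4.81]
11510 [[0.4542, -0.3092, 0.0718], [0.4757, -0.3021, 0.1481], [0.5189, -0.2939, 0.1782]]
```

View pics/b.png

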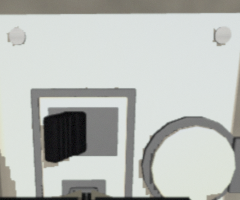

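The lever has dropped: it now leans down-slope at (65,137) in the crop. I'll retreat, go to its lower side and descend.

carry_out(deltas=[[0, 0, -2.5, 0, 0, 0, 0], [0, 0, -2, 0, 0, 0, 0], [0, -2.4, 0, 0, 0, 0, 0], [1.9, -2.4, 0, 0, 0, 0, 0], [2, 0, 0, 0, 0, 0, 0], [0, 0, 2.2, 0, 0, 0, 0], [0, 0, 2, 0, 0, 0, 0], [0, 0, 0, 0, 0, 0, 0]])

```text
time: 3.58
tool_pos: [0.4419, -0.2972, 0.0544]
tool_rot: [2.804, -0.004, 1.572]
contact_force: [0.6, -0.9, -0.4]
opening: 0.0002
grip_force: 0.0
```

carry_out(deltas=[[0, 0.6, 0, 0, 0, 0, 0], [0, 0.6, 0, 0, 0, 0, 0], [0, 0.5, 0, 0, 0, 0, 0], [0, 0.5, 0, 0, 0, 0, 0], [0, 0.3, 0, 0, 0, 0, 0], [0, 0.2, 0, 0, 0, 0, 0], [0, 0, 0, 0, 0, 0, 0], [0, 0, 0, 0, 0, 0, 0]])

```text
time: 4.25
tool_pos: [0.4684, -0.2988, 0.0675]
tool_rot: [2.8, 0.001, 1.572]
contact_force: [-1.8, -0.7, 0.2]
opening: 0.0005
grip_force: 1.1
```

carry_out(deltas=[[0, 0.1, 0, 0, 0, 0, 0], [0, 0, 0, 0, 0, 0, 0], [0, 0.1, 0, 0, 0, 0, 0], [0, 0, 0, 0, 0, 0, 0], [0, 0.1, 0, 0, 0, 0, 0], [0, 0, 0, 0, 0, 0, 0], [0, 0, 0, 0, 0, 0, 0], [0, 0, 0, 0, 0, 0, 0]])

```text
time: 4.92
tool_pos: [0.4707, -0.2981, 0.067]
tool_rot: [2.801, -0.001, 1.572]
contact_force: [-4.1, -1.2, 0.2]
opening: 0.0004
grip_force: 2.0
```

carry_out(deltas=[[0, 0.1, 0, 0, 0, 0, 0], [0, 0, 0, 0, 0, 0, 0], [0, 0.1, 0, 0, 0, 0, 0], [0, 0, 0, 0, 0, 0, 0], [0, 0, 0, 0, 0, 0, 0], [0, 0, 0, 0, 0, 0, 0], [0, 0, 0, 0, 0, 0, 0], [0, 0, 0, 0, 0, 0, 0]])

```text
time: 5.58
tool_pos: [0.4729, -0.2981, 0.068]
tool_rot: [2.8, -0.001, 1.572]
contact_force: [-0.4, -0.1, -0.1]
opening: 0.0004
grip_force: 0.0
```

carry_out(deltas=[[0, 0.1, 0, 0, 0, 0, 0], [0, 0, 0, 0, 0, 0, 0], [0, 0.1, 0, 0, 0, 0, 0], [0, 0, 0, 0, 0, 0, 0], [0, 0, 0, 0, 0, 0, 0], [0, 0, 0, 0, 0, 0, 0], [0, 0, 0, 0, 0, 0, 0], [0, 0, 0, 0, 0, 0, 0]])

```text
time: 6.25
tool_pos: [0.4746, -0.2981, 0.0685]
tool_rot: [2.801, -0.001, 1.572]
contact_force: [-0.6, 0.4, 1.2]
opening: 0.0006
grip_force: 0.0
```

carry_out(deltas=[[0, -1, 0, 0, 0, 0, 0], [0, -0.5, 0, 0, 0, 0, 0], [0, 0, -3.5, 0, 0, 0, 0], [0, 0, -4, 0, 0, 0, 0], [0, 0, 0, 0.1164, 0, 0, 0], [0, 0, 0, 0.1164, 0, 0, 0], [0, 0, 0, 0.1164, 0, 0, 0.5], [0, 0, -4, 0, 0, 0, 1]])

```text
time: 6.92
tool_pos: [0.4341, -0.2958, 0.1653]
tool_rot: [-3.121, -0.013, 1.573]
contact_force: [-0.8, 0.9, -0.9]
opening: 0.0094
grip_force: 0.0
```

Run:
```python
from h import *
c=shot("wrist"); d=shot("side"); s=robot.observe(); print(s['tool_pos'].round(4))
cv2.imwrite("pics/c.png",np.vstack([cv2.resize(c["image"],(480,300)),cv2.resize(d["image"][225:325,300:460],(480,300),interpolation=cv2.INTER_CUBIC)]))
c=c["world_to_cam"]; print(np.linalg.inv(c).round(3).tolist())
```

```text
[ 0.4382 -0.2994  0.1769]
[[1.0, -0.007, 0.019, 0.437], [0.002, 0.967, 0.255, -0.226], [-0.02, -0.255, 0.967, 0.316], [0.0, 0.0, 0.0, 1.0]]
```

View pics/c.png

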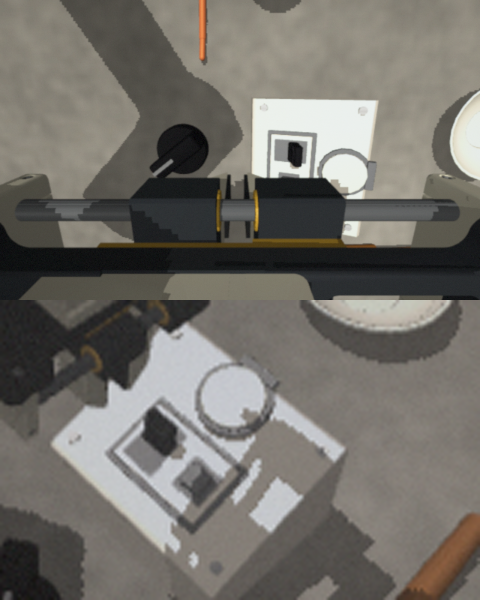

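The lever stays up, matching its first pose. Next I'll look closely at the knob.

carry_out(deltas=[[2.3, 2.5, -0.5, 0, 0, 0, 1], [2.3, 2.5, -0.5, 0, 0, 0, 1], [2.3, 2.5, -0.5, 0, 0, 0, 1], [2.3, 2.5, -0.5, 0, 0, 0, 1], [2.3, 2.5, -0.5, 0, 0, 0, 1], [2.3, 2.5, -0.5, 0, 0, 0, 1], [2.2, 2.3, -0.3, 0, 0, 0, 1], [0, 0, 0, 0, 0, 0, 1]])

```text
time: 7.68
tool_pos: [0.6115, -0.1338, 0.2078]
tool_rot: [3.139, -0.004, 1.577]
contact_force: [-1.2, -0.6, -0.5]
opening: 0.0706
grip_force: 0.0
```

Run:
```python
from h import *
import pickle
c=shot("wrist"); s=robot.observe(); print(s['tool_pos'].round(4)); pickle.dump(c,open("k.pkl","wb"))
w=cloud(c); x,y=.613,-.087
k=(np.hypot(w[...,0]-x,w[...,1]-y)<.04)&(w[...,2]>.006)&(w[...,2]<.045)
v,u=np.where(k); print(u.min(),u.max(),v.min(),v.max(),k.sum())
top=w[k&(w[...,2]>.032)]; r=cv2.minAreaRect((top[:,:2]*1000).astype(np.float32)); print("bar",r, np.percentile(top[:,2],50))
sk=w[k&(abs(w[...,2]-.012)<.003)]
if len(sk): print("skirt",cv2.minEnclosingCircle((sk[:,:2]*1000).astype(np.float32)))
kk=k&(w[...,2]>.03)&(c["image"].min(2)>70); L=w[kk]
if len(L): print("line",L.mean(0).round(4),len(L))
u0,v0=int(u.mean()),int(v.mean()); im=c["image"][max(0,v0-50):v0+50,max(0,u0-60):u0+60]
cv2.imwrite("pics/d.png",cv2.resize(im,None,fx=4,fy=4,interpolation=cv2.INTER_CUBIC)); print(u0-60,v0-50)
```

```text
[ 0.6096 -0.1357  0.2072]
297 344 112 156 1621
bar ((616.118896484375, -85.98036193847656), (48.532264709472656, 16.080801010131836), 16.620317459106445) 0.035853727011150305
skirt ((615.7346801757812, -86.03099822998047), 23.95252799987793)
line [ 0.6286 -0.0824  0.0361] 137
259 84
```

View pics/d.png

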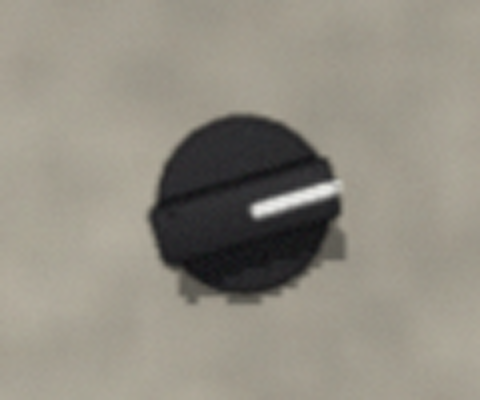

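The crop shows the knob upright at (.616,-.086). Its steel line runs from the centre towards +x, at a bar angle of 0.29 rad. Next, the clearances for the grasp.

Run:
```python
from h import *
import pickle
W=np.concatenate([cloud(pickle.load(open(n+"0.pkl","rb"))).reshape(-1,3) for n in("side","scene")]+[cloud(pickle.load(open("k.pkl","rb"))).reshape(-1,3)])
k=np.array([.616,-.086]); a=.29
q=W[:,:2]-k; X=q@[np.cos(a),np.sin(a)]; Y=q@[-np.sin(a),np.cos(a)]
# skip robot: z<.14
for zlo,bx,by in[(.015,.0,.0),(.06,.0,.0)]:
    m=(W[:,2]>zlo)&(W[:,2]<.135)&(np.hypot(X,Y)<.16)&(np.hypot(X,Y)>.03)
    H,_,_=np.histogram2d(X[m],Y[m],bins=[np.arange(-.16,.17,.02)]*2); print(H.astype(int)[:, ::-1])
s=robot.observe(); print(s['tool_pos'],s['qpos'].round(2))
```

```text
[[   0    0    0    0    0    0  229  100    0    0    0    0    0    0
     0    0]
 [   0    0    0  293    1    0  257  196    0    0    0    0    0    0
     0    0]
 [   0    0    0  458  854  508  846    8    0    0    0    0    0    0
     0    0]
 [   0    0    0    0  249  493   17    0    0    0    0    0    0    0
    60    0]
 [ 112    0    0    0    0    0    0    0    0    0    0    0    0    0
     0    0]
 [ 284    2    0    0    0    0    0    0    0    0    0    0    0    0
     0    0]
 [ 148   79    0    0    0    0    0    0    0    0    0    0    0    0
     0    0]
 [ 108  111    0    0    0    0    0    0    0    0    0    0    0    0
     0    0]
 [  96  122    0    0    0    0    0    0    0    0    0    0    0    0
     0    0]
 [  95  126    0    0    0    0    0    0    0    0    0    0    0    0
     0    0]
 [  62  140    0    0    0    0    0    0    0    0    0    0    0    0
     0    0]
 [  19  156    0    0    0    0    0    0    0    0    0    0    0    0
     0    0]
 [   0  129    2    0    0    0    0    0    0   94  979  580    4    0
     0  
[... 997 characters left out ...]
    0    0    0
     0    0]
 [  95   58    0    0    0    0    0    0    0    0    0    0    0    0
     0    0]
 [  62   74    0    0    0    0    0    0    0    0    0    0    0    0
     0    0]
 [  19   92    0    0    0    0    0    0    0    0    0    0    0    0
     0    0]
 [   0   67    0    0    0    0    0    0    0   81  630  342    1    0
     0    0]
 [   0    5    0    0    0    0    0    0   98 1672 1266 1118  556    1
     0    0]
 [   0    0    0    0    0    0    0    0  855 1106  882  813  417    5
     0    0]
 [   0    0    0    0    0    0    0    0  634  811  524  160    0    0
     0    0]]
[ 0.60964206 -0.13567704  0.20717461] [-0.34  0.55  1.27  0.    1.32 -0.35]
```

carry_out(deltas=[[0, 0, 0.5, 0, 0, -0.124, 1], [0, 0, 0.5, 0, 0, -0.124, 1], [0, 0, 0.5, 0, 0, -0.124, 1], [0, 0, 0.5, 0, 0, -0.124, 1], [0, 0, 0.5, 0, 0, -0.124, 1], [0, 0, 0.5, 0, 0, -0.124, 1], [0, 0, 0.5, 0, 0, -0.124, 1], [0, 0, 0.5, 0, 0, -0.124, 1]])

```text
time: 8.4
tool_pos: [0.6072, -0.1389, 0.1669]
tool_rot: [3.141, -0.003, 2.569]
contact_force: [0.3, -0.4, -0.1]
opening: 0.0916
grip_force: 0.0
```

carry_out(deltas=[[0, 0, 0.5, 0, 0, -0.124, 1], [0, 0, 0.5, 0, 0, -0.124, 1], [0, 0, 0.5, 0, 0, -0.124, 1], [0, 0, 0.5, 0, 0, -0.124, 1], [0, 0, 0.5, 0, 0, -0.124, 1], [0, 0, 0.5, 0, 0, -0.124, 1], [0, 0, 0.5, 0, 0, -0.124, 1], [0, 0, 0, 0, 0, 0, 0.7]])

```text
time: 9.07
tool_pos: [0.6067, -0.1385, 0.1311]
tool_rot: [3.138, -0.002, -2.848]
contact_force: [-0.2, 0.9, -0.7]
opening: 0.0886
grip_force: 0.0
```

```bash
cat >> h.py <<'E'
from scipy.spatial.transform import Rotation as Ro
def off(P):
    s=robot.observe(); R=Ro.from_euler('xyz',s['tool_rot']).as_matrix()
    print('t',s['time'],s['tool_pos'].round(4),'ang y',np.arctan2(R[1,1],R[0,1]).round(4),'z',R[:,2].round(4),'f',s['contact_force'].round(1),'open',s['opening'].round(4),'q',s['qpos'].round(2))
    print('off cm',(R.T@(np.array(P)-s['tool_pos'])*100).round(2)); return s,R
E
python3 -c "
from h import *
off([.616,-.086,.024])"
```

```text
Traceback (most recent call last):
  File "h.py", line 20, in off
    print('t',s['time'],s['tool_pos'].round(4),'ang y',np.arctan2(R[1,1],R[0,1]).round(4),'z',R[:,2].round(4),'f',s['contact_force'].round(1),'open',s['opening'].round(4),'q',s['qpos'].round(2))
                                                                                                                                                     ^^^^^^^^^^^^^^^^^^
AttributeError: 'float' object has no attribute 'round'
```

```bash
sed -i "s/s\['opening'\].round(4)/round(s['opening'],4)/" h.py
python3 -c "
from h import *
off([.616,-.086,.024])"
```

```text
t 9.0667 [ 0.6067 -0.1385  0.1311] ang y 1.8648 z [-0.0034  0.0029 -1.    ] f [-0.2  0.9 -0.7] open 0.0886 q [-0.35  0.61  1.38  0.    1.16 -2.21]
off cm [-2.44  4.72 10.72]
```

carry_out(deltas=[[-1.3, 2.4, 0, 0, 0, 0, 0.7], [-1.1, 2.3, 0, 0, 0, 0, 0.7], [0, 0, 2.5, 0, 0, 0, 0.7], [0, 0, 2.5, 0, 0, 0, 0.7], [0, 0, 2, 0, 0, 0, 0.7], [0, 0, 0, 0, 0, 0, 0.7], [0, 0, 0, 0, 0, 0, 0.7], [0, 0, 0, 0, 0, 0, 0.7]])

```text
time: 9.73
tool_pos: [0.6182, -0.0864, 0.0638]
tool_rot: [3.14, 0.001, -2.853]
contact_force: [0.4, -0.6, 0.5]
opening: 0.0644
grip_force: 0.0
```

```bash
python3 -c "
from h import *
off([.616,-.086,.024])"
```

```text
t 9.7333 [ 0.6182 -0.0864  0.0638] ang y 1.8593 z [ 7.0e-04  1.7e-03 -1.0e+00] f [ 0.4 -0.6  0.5] open 0.0644 q [-0.26  0.69  1.44  0.    1.01 -2.12]
off cm [0.21 0.09 3.98]
```

carry_out(deltas=[[0.2, 0.1, 1.5, 0, 0, 0, 0.7], [0, 0, 1.5, 0, 0, 0, 0.7], [0, 0, 0.7, 0, 0, 0, 0.7], [0, 0, 0.2, 0, 0, 0, 0.7], [0, 0, 0, 0, 0, 0, 0], [0, 0, 0, 0, 0, 0, 0], [0, 0, 0, 0, 0, 0, 0], [0, 0, 0, 0, 0, 0, 0]], force=40)

```text
time: 10.4
tool_pos: [0.6159, -0.0853, 0.0242]
tool_rot: [3.14, 0.001, -2.851]
contact_force: [-0.1, 0.2, 0.5]
opening: 0.0424
grip_force: 0.0
```

```bash
python3 -c "
from h import *
off([.616,-.086,.024])"
```

```text
t 10.4 [ 0.6159 -0.0853  0.0242] ang y 1.8615 z [ 2.0e-04  1.8e-03 -1.0e+00] f [-0.1  0.2  0.5] open 0.0424 q [-0.26  0.74  1.47  0.    0.93 -2.12]
off cm [ 0.01 -0.07  0.02]
```

carry_out(deltas=[[0, 0, 0, 0, 0, 0, 0], [0, 0, 0, 0, 0, 0, 0], [0, 0, 0, 0, 0, 0, 0], [0, 0, 0, 0, 0, 0, 0], [0, 0, 0, 0, 0, 0, 0], [0, 0, 0, 0, 0, 0, 0], [0, 0, -0.5, 0, 0, 0, 0], [0, 0, -1.5, 0, 0, 0, 0]])

```text
time: 11.07
tool_pos: [0.6138, -0.0848, 0.0415]
tool_rot: [3.137, -0.005, -2.851]
contact_force: [0.0, -0.1, 0.4]
opening: 0.0158
grip_force: 40.0
```

carry_out(deltas=[[0, 0, -4, 0, 0, 0, 0], [0, 0, -4, 0, 0, 0, 0], [0, 0, -4, 0, 0, 0, 0], [-0.7, 3.6, -1.7, 0, 0, 0, 0], [-0.7, 3.6, -1.7, 0, 0, 0, 0], [-0.7, 3.6, -1.7, 0, 0, 0, 0], [-0.7, 3.6, -1.7, 0, 0, 0, 0], [-0.7, 3.6, -1.7, 0, 0, 0, 0]])

```text
time: 11.73
tool_pos: [0.5969, 0.0984, 0.25]
tool_rot: [3.139, -0.0, -2.851]
contact_force: [0.6, -0.2, -0.0]
opening: 0.0159
grip_force: 40.0
```

carry_out(deltas=[[-0.2, 3.6, 0, 0, 0, 0, 0], [0, 3.6, 0, 0, 0, 0, 0], [0, 3, 0, 0, 0, 0, 0], [0, 0, 0, 0, 0, 0, 0], [0, 0, 0, 0, 0, 0, 0], [0, 0, 0, 0, 0, 0, 0], [0, 0, 0, 0, 0, 0, 0], [0, 0, 0, 0, 0, 0, 0]])

```text
time: 12.4
tool_pos: [0.5706, 0.1939, 0.249]
tool_rot: [3.139, -0.001, -2.852]
contact_force: [-0.1, 0.1, -0.7]
opening: 0.0155
grip_force: 40.0
```

Run:
```python
from h import *
import pickle
off([.523,.182,.12]); c=shot("wrist"); pickle.dump(c,open("s.pkl","wb"))
p=c["world_to_cam"]@[.523,.182,.096,1]; u=c["cx"]+c["fx"]*p[0]/-p[2]; v=c["cy"]-c["fy"]*p[1]/-p[2]; print(u,v)
u,v=int(u),int(v); x0,y0=max(0,u-100),max(0,v-75); im=c["image"][y0:y0+150,x0:x0+200]; print(x0,y0)
cv2.imwrite("pics/e.png",cv2.resize(im,None,fx=4,fy=4,interpolation=cv2.INTER_CUBIC))
```

```text
t 12.4 [0.5706 0.1939 0.249 ] ang y 1.8599 z [-0.0013  0.002  -1.    ] f [-0.1  0.1 -0.7] open 0.0155 q [ 0.2   0.48  1.27  0.    1.39 -1.66]
off cm [ 4.9   0.19 12.9 ]
318.1638748764403 136.65309642998432
218 61
```

View pics/e.png

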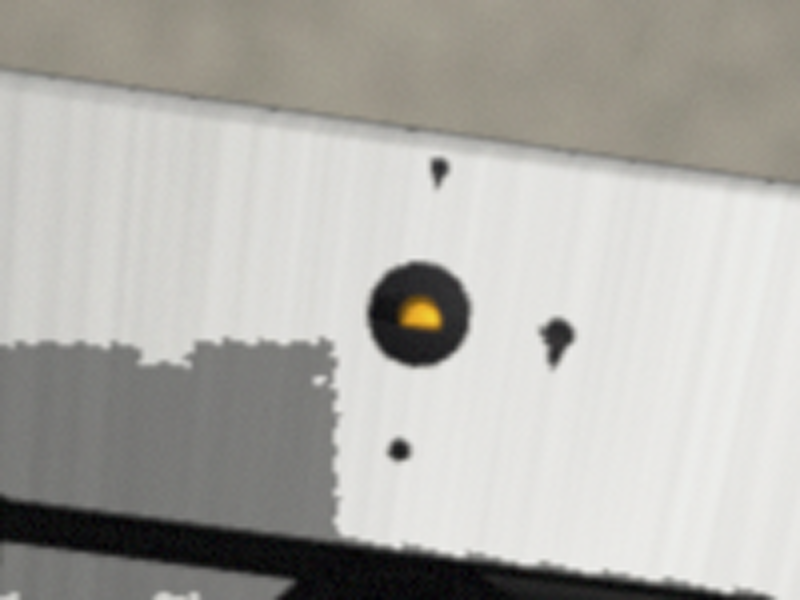

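The spindle's brass D is at crop (420,312) and its flat faces the back. The off-dot is at (399,450), and the plain flat dot matches its place. Now for precise numbers.

Run:
```python
from h import *
import pickle
c=pickle.load(open("s.pkl","rb")); I=c["image"].astype(int)
def reg(m,x0,y0,x1,y1):
    t=np.zeros(m.shape,bool); t[y0:y1,x0:x1]=1; v,u=np.where(m&t); return u,v
px=lambda x,y:(218+x/4,61+y/4)
br=(I[...,2]-I[...,0])>60
u,v=reg(br,300,120,345,160); print("brass",u.min(),u.max(),v.min(),v.max(),len(u),u.mean(),v.mean())
P=np.array([onplane(c,a,b,.096) for a,b in zip(u,v)])[:,:2]
dark=I.max(2)<75
u2,v2=reg(dark|br,305,122,342,156); C=np.array([onplane(c,a,b,.0755) for a,b in zip(u2,v2)])[:,:2]
(cx,cy),r=cv2.minEnclosingCircle((C*1000).astype(np.float32)); print("collar",cx,cy,r,"mean",C.mean(0))
u3,v3=reg(dark,*map(int,(px(380,430)+px(420,470)))); D=np.array([onplane(c,a,b,.076) for a,b in zip(u3,v3)])[:,:2].mean(0); print("dot",D,len(u3))
s=C.mean(0); print("dot dir",np.arctan2(*(D-s)[::-1]),np.hypot(*(D-s)))
# front edge by crop points
e=[onplane(c,*px(a,b),.075)[:2] for a,b in((60,82),(740,178))]; t=e[1]-e[0]; print("edge",e,np.arctan2(t[1],t[0])+np.pi/2, np.arctan2(t[1],t[0])-np.pi/2)
a=np.arctan2(*(D-s)[::-1]); X=(P-s)@[np.cos(a),np.sin(a)]*1000; Y=(P-s)@[-np.sin(a),np.cos(a)]*1000
print("brass rel collar in hob frame mm: X",X.min(),X.max(),"Y",Y.min(),Y.max(), "px mm",np.linalg.norm(onplane(c,310,140,.096)-onplane(c,311,140,.096))*1000)
W=cloud(c); print("depth pts",np.median(W[v,u],0), W[v,u][:,2].max())
# knob line angle in the hand not visible? print knob-dir from tool
```

```text
brass 318 328 135 143 71 322.80281690140845 139.11267605633802
collar 525.9313354492188 187.31463623046875 12.332291603088379 mean [0.52582175 0.18729651]
dot [0.56054323 0.19252333] 12
dot dir 0.1494135414409872 0.035112681020931485
edge [array([0.49768261, 0.0887319 ]), array([0.4716888, 0.2541905])] 3.297420539937513 0.15582788634772005
brass rel collar in hob frame mm: X -5.865611339216436 1.3979496729940173 Y -4.794313345562661 5.0019275472311575 px mm 0.9483496175590578
depth pts [0.52409177 0.18673136 0.09514523] 0.09761727195357156
```

carry_out(deltas=[[2.2, 0.3, 0, 0, 0, 0, 0], [2.28, 0.35, 0, 0, 0, 0, 0], [0, 0, 3, 0, 0, 0.07, 0], [0, 0, 3, 0, 0, 0.067, 0], [0, 0, 3, 0, 0, 0, 0], [0, 0, 2.5, 0, 0, 0, 0], [0, 0, 0.4, 0, 0, 0, 0], [0, 0, 0, 0, 0, 0, 0]], force=50)

```text
time: 13.12
tool_pos: [0.5247, 0.1879, 0.1288]
tool_rot: [3.139, -0.004, -2.989]
contact_force: [-0.6, 0.0, 1.0]
opening: 0.016
grip_force: 50.0
```

carry_out(deltas=[[0, 0, 0, 0, 0, 0, 0], [0, 0, 0, 0, 0, 0, 0], [0, 0, 0, 0, 0, 0, 0], [0, 0, 0, 0, 0, 0, 0], [0, 0, 0, 0, 0, 0, 0], [0, 0, 0, 0, 0, 0, 0], [0, 0, 0, 0, 0, 0, 0], [0, 0, 0, 0, 0, 0, 0]])

```text
time: 13.78
tool_pos: [0.5253, 0.1888, 0.1301]
tool_rot: [3.139, -0.001, -2.988]
contact_force: [0.1, -0.2, -0.7]
opening: 0.0158
grip_force: 50.0
```

Run:
```python
from h import *
off([.5258,.1873,.1202])
W=shot("wrist"); S=shot("side"); w=cloud(W)
cv2.imwrite("pics/f.png",np.vstack([cv2.resize(W["image"],(480,300)),cv2.resize(S["image"][110:180,190:302],(480,300),interpolation=cv2.INTER_CUBIC)]))
```

```text
t 13.7833 [0.5253 0.1888 0.1301] ang y 1.7247 z [-0.0011  0.0023 -1.    ] f [ 0.1 -0.2 -0.7] open 0.0158 q [ 0.21  0.5   1.58  0.    1.06 -1.52]
off cm [-0.03 -0.16  0.99]
```

View pics/f.png

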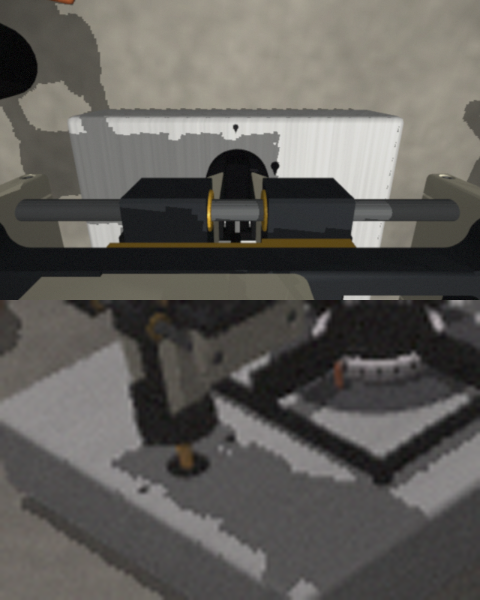

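Run:
```python
from h import *
from scipy.optimize import least_squares
def fit(P,r=None):
    f=lambda p:np.hypot(P[:,0]-p[0],P[:,1]-p[1])-.024
    return least_squares(f,[.525,.189],loss="soft_l1",f_scale=.001).x
W=shot("wrist"); w=cloud(W); g=W["image"].max(2)
# skirt's outer edge in the wrist view: arc against the light plate, columns/rows around (240,150)*4/3
E=[]
for u in range(286,356,3):
    col=g[170:260,u].astype(int); k=np.where((w[170:260,u,2]>.1)&(w[170:260,u,2]<.125))[0]
    if len(k): E.append((u,170+k[0]))
E=np.array(E); print(E[::4].tolist())
P=np.array([onplane(W,u,v-.5,.1301-.0242+.012)[:2] for u,v in E]); print("knob axis (wrist)",fit(P).round(4), np.hypot(*(P-fit(P)).T).round(4)[::4])
for n in("side","scene"):
    S=shot(n); 
    M=cloud(S)
    for nm,p,rad,z0,z1 in(("skirt",(.5253,.1888),.04,.1,.119),("spindle",(.5253,.188),.015,.081,.099)):
        k=(np.hypot(M[...,0]-p[0],M[...,1]-p[1])<rad)&(M[...,2]>z0)&(M[...,2]<z1)
        v,u=np.where(k); print(n,nm,k.sum(),"u",u.min() if len(u) else 0,u.max() if len(u) else 0,"mean uv",u.mean(),v.mean())
        if nm=="skirt" and k.sum()>20: print("  fit",fit(M[k][:,:2]).round(4))
        if nm=="spindle" and k.sum(): print("  front pts",M[k].mean(0).round(4))
```

```text
[[286, 211], [298, 203], [310, 199], [322, 199], [334, 202], [346, 210]]
knob axis (wrist) [0.522 0.188] [0.0235 0.0237 0.0241 0.0241 0.0243 0.0241]
side skirt 120 u 222 240 mean uv 232.0 138.63333333333333
  fit [0.523  0.1903]
side spindle 12 u 231 234 mean uv 232.66666666666666 144.75
  front pts [0.5226 0.1841 0.0868]
scene skirt 192 u 449 475 mean uv 460.84375 253.03645833333334
  fit [0.5244 0.1894]
scene spindle 9 u 456 460 mean uv 457.77777777777777 259.3333333333333
  front pts [0.5276 0.1884 0.0838]
```

carry_out(deltas=[[-0.12, -0.2, 0, 0, 0, 0, 0], [0, 0, 0.3, 0, 0, 0, 0], [0, 0, 0.3, 0, 0, 0, 0], [0, 0, 0.2, 0, 0, 0, 0], [0, 0, 0.2, 0, 0, 0, 0], [0, 0, 0.1, 0, 0, 0, 0], [0, 0, 0, 0, 0, 0, 0], [0, 0, 0, 0, 0, 0, 0]])

```text
time: 14.7
tool_pos: [0.5268, 0.187, 0.119]
tool_rot: [3.139, -0.001, -2.988]
contact_force: [0.4, 0.1, -0.6]
opening: 0.0156
grip_force: 50.0
```

carry_out(deltas=[[0, 0, 0.1, 0, 0, 0, 0], [0, 0, 0.1, 0, 0, 0, 0], [0, 0, 0.1, 0, 0, 0, 0], [0, 0, 0, 0, 0, 0, 0], [0, 0, 0, 0, 0, 0, 0], [0, 0, 0, 0, 0, 0, 0], [0, 0, 0, 0, 0, 0, 0], [0, 0, 0, 0, 0, 0, 0]])

```text
time: 15.37
tool_pos: [0.5268, 0.187, 0.116]
tool_rot: [3.139, -0.001, -2.988]
contact_force: [-0.1, 0.1, -0.2]
opening: 0.0154
grip_force: 50.0
```

No contact force 4 mm past the mouth, so it is going on. I'll continue.

carry_out(deltas=[[0, 0, 0.1, 0, 0, 0, 0], [0, 0, 0.1, 0, 0, 0, 0], [0, 0, 0.1, 0, 0, 0, 0], [0, 0, 0.1, 0, 0, 0, 0], [0, 0, 0.1, 0, 0, 0, 0], [0, 0, 0, 0, 0, 0, 0], [0, 0, 0, 0, 0, 0, 0], [0, 0, 0, 0, 0, 0, 0]])

```text
time: 16.03
tool_pos: [0.5266, 0.187, 0.1109]
tool_rot: [3.139, -0.001, -2.988]
contact_force: [-0.5, 0.9, -1.6]
opening: 0.0158
grip_force: 50.0
```

carry_out(deltas=[[0, 0, 0.1, 0, 0, 0, 0], [0, 0, 0.1, 0, 0, 0, 0], [0, 0, 0.1, 0, 0, 0, 0], [0, 0, 0.1, 0, 0, 0, 0], [0, 0, 0, 0, 0, 0, 0], [0, 0, 0, 0, 0, 0, 0], [0, 0, 0, 0, 0, 0, 0], [0, 0, 0, 0, 0, 0, 0]])

```text
time: 16.7
tool_pos: [0.5267, 0.1871, 0.1069]
tool_rot: [3.139, -0.001, -2.988]
contact_force: [-1.4, 2.9, -1.6]
opening: 0.0155
grip_force: 50.0
```

carry_out(deltas=[[0.04, 0.07, 0.1, 0, 0, 0, 0], [0, 0, 0.1, 0, 0, 0, 0], [0, 0, 0.1, 0, 0, 0, 0], [0, 0, 0, 0, 0, 0, 0], [0, 0, 0, 0, 0, 0, 0], [0, 0, 0, 0, 0, 0, 0], [0, 0, 0, 0, 0, 0, 0], [0, 0, 0, 0, 0, 0, 0]])

```text
time: 17.37
tool_pos: [0.5266, 0.1876, 0.1043]
tool_rot: [3.139, -0.0, -2.988]
contact_force: [-0.2, -0.3, 3.5]
opening: 0.0157
grip_force: 50.0
```

carry_out(deltas=[[0, 0, 0.1, 0, 0, 0, 0], [0, 0, 0.1, 0, 0, 0, 0], [0, 0, 0, 0, 0, 0, 0], [0, 0, 0, 0, 0, 0, 0], [0, 0, 0, 0, 0, 0, 0], [0, 0, 0, 0, 0, 0, 0], [0, 0, 0, 0, 0, 0, 0], [0, 0, 0, 0, 0, 0, 0]])

```text
time: 18.03
tool_pos: [0.5266, 0.1876, 0.1023]
tool_rot: [3.139, 0.0, -2.988]
contact_force: [0.2, -0.6, 5.3]
opening: 0.0156
grip_force: 50.0
```

carry_out(deltas=[[0, 0, 0.1, 0, 0, 0, 0], [0, 0, 0.1, 0, 0, 0, 0], [0, 0, 0.1, 0, 0, 0, 0], [0, 0, 0, 0, 0, 0, 0], [0, 0, 0, 0, 0, 0, 0], [0, 0, 0, 0, 0, 0, 0], [0, 0, 0, 0, 0, 0, 0], [0, 0, 0, 0, 0, 0, 0]])

```text
time: 18.7
tool_pos: [0.5267, 0.1876, 0.1]
tool_rot: [3.139, 0.001, -2.988]
contact_force: [-1.8, -1.6, 10.9]
opening: 0.0152
grip_force: 50.0
```

carry_out(deltas=[[0, 0, 0.1, 0, 0, 0, 0], [0, 0, 0, 0, 0, 0, 0], [0, 0, 0, 0, 0, 0, 0], [0, 0, 0, 0, 0, 0, 0], [0, 0, 0, 0, 0, 0, 0], [0, 0, 0, 0, 0, 0, 0], [0, 0, 0, 0, 0, 0, 0], [0, 0, 0, 0, 0, 0, 0]])

```text
time: 19.37
tool_pos: [0.5268, 0.1877, 0.0998]
tool_rot: [3.139, 0.001, -2.988]
contact_force: [-3.4, -2.4, 17.4]
opening: 0.0154
grip_force: 50.0
```

Run:
```python
from h import *
S=shot("side")["image"]; T=shot("scene")["image"]
r=lambda i,x,y,w,h:cv2.resize(i[y:y+h,x:x+w],(400,300),interpolation=cv2.INTER_CUBIC)
cv2.imwrite("pics/g.png",np.vstack([np.hstack([r(S,310,230,120,90),r(S,190,110,100,75)]),np.hstack([r(T,240,140,100,75),r(T,410,220,100,75)])]))
s=robot.observe(); print(s['contact_force'],s['tool_pos'],s['time'])
```

```text
[-3.56222147 -1.57083714 17.19786099] [0.52680236 0.18765358 0.09985943] 19.4667
```

View pics/g.png

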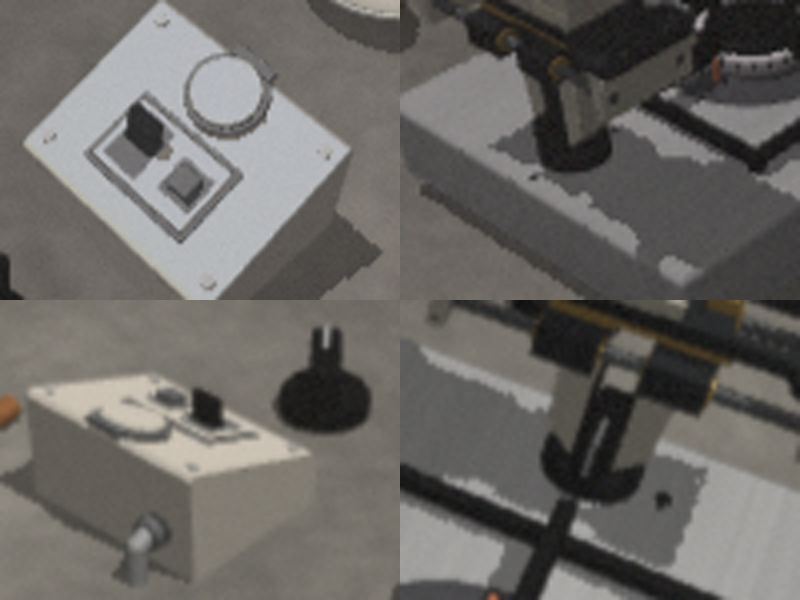

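The lever is up with the button out, and the knob sits flush on the hob, held down against its stop with the steel line towards the burner. Handing in.

```bash
python3 -c "
from cell import robot
print(robot.hand_in())"
```

```text
the job is handed in; nothing more can be done
None
```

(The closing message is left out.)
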